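# Turn a ceramic disc's flat against the bar of a glue-up jig

## Task

The white ceramic disc with one flat edge lies loose on the grey sprung bed of the glue-up jig. With light fingertips on top of it, turn and slide it until its flat lies flush along the jig's alignment bar and its round rim touches the square stop, then let go. The ceramic is brittle, so press gently and keep it lying on the bed, and do not disturb the cup and the two jars beside the jig.

Things in the scene. Friction and masses are not known exactly. Their poses are not given: they have to be found in the camera images.
- disc_center (a point): Centre of the round outline of a loose white ceramic disc, half-way up. 120 mm in diameter, 8 mm thick, with one straight flat, 72 mm long, 48 mm from this centre. x axis from the centre square to the flat, z up. About 160 g; glazed underneath, slides easily (friction about 0.1); top level, unglazed, grips fingertips (0.9). Cracks if the fingers press or push it with more than 15 N.
- flat_left (a point): One end of the disc's flat, half-way up: at x +48, y +36 mm from disc_center in the disc's frame.
- flat_right (a point): The other end of the disc's flat, half-way up: at x +48, y -36 mm from disc_center in the disc's frame.
- jig: The fixed jig: a plywood base 200 mm along its x, 250 mm along y (x -115 to +85 mm from the origin, which is on the table 55 mm before the bar's face), with an aluminium bar along one long side, 234 mm long, 22 mm wide, top 34 mm over the table (two screw heads, 3 mm). Before it a smooth grey bed, 166 by 246 mm, top 20 mm over the table, on springs: held up with 4 N, it sinks 1 mm per 5 N beyond, at most 6 mm.
- bar_face (a point): Middle of the alignment bar's working face (the face towards the disc), 4 mm above the bed, level with the lying disc's middle. Axes are the jig's: x square to the face and pointing into the bar, y along the bar towards the stop, z up.
- stop_face (a point): Point on the square aluminium stop's working face, 48 mm before the bar's face and 4 mm above the bed: where the rim touches when the disc is seated (disc_center is then 60 mm from here towards -y). Axes as bar_face. The stop is fixed: an arm 16 mm wide, 14 mm high, square to the bar, reaching 75 mm from its face; clamp and thumbscrew over the bar, up to 34 mm above the bed.
- mix_cup_1_mid (a point): Bystander: small pale plastic mixing cup, 41 mm wide, 28 mm high; its middle. Leave it alone.
- pigment_jar_1_mid (a point): Bystander: pigment jar with white lid, 40 mm wide, 36 mm high; its middle. Leave it alone.
- pigment_jar_3_mid (a point): Bystander: another pigment jar with white lid, 40 mm wide, 36 mm high; its middle. Leave it alone.
There are look-alikes about, which are no part of the job. Of the things like the part that bears disc_center, leave any that is purple; of the rest the smaller one is meant.

How it is judged:
By the outcome, as a careful person would: the job done as asked, in the order asked, and still so for the second after the job is handed in, with the robot touching nothing.
It also fails if it takes over 72 s, if anything falls off the work surface, if the arm or the gripper's body presses on something with over 40 N, if the wrist force passes 120 N, or if a joint passes its speed limit or range.

## Robot

A 6-joint arm with a two-finger parallel gripper is mounted at the origin on a cart in front of the work surface, level with it; the furniture and walls round the work are solid. World frame = base frame: x ahead of the robot, y to its left, z up, the work surface at z = 0. Lengths are in m, angles in rad, forces in N, time in s.
With the tool pointing down it reaches from about 0.375 to 0.9 m from the base axis. Payload 3.1 kg.
Tool frame: the origin (TCP) lies at the very end of the fingers, on their centre line; the grasp point (between the pads) lies 19 mm behind it; z points along the fingers, y is the direction in which the jaws open and shut (so a half turn about z gives the same grasp; the last joint's range is limited). The gripper opens to 87 mm and grips with 3 to 60 N. Pads are 19 mm wide; open, the fingers measure 117 mm over their backs; the gripper's body (75 mm by 190 mm) begins 51 mm behind the grasp point.
Start: joints at [0.928, 0.527, 1.433, -0, 1.181, -0.178], TCP at [0.28, 0.559, 0.186] pointing down, gripper open.
Joint ranges: [-3.08, 3.08], [-0.75, 2.2], [0.22, 2.44], [-1.43, 4.57], [0, 2.65], [-2.85, 2.85]. Speed limits (rad/s): [2.79, 2.79, 3.14, 3.14, 3.14, 3.14].

## Interface

Orientations are given as [roll, pitch, yaw] about the fixed x, y, z axes, in that order (R = Rz(yaw) Ry(pitch) Rx(roll)).
In Python, from plant import robot gives the robot as it stands.
- The arm moves only by the tool apply_moves, never from a script. Its argument "rows" is a list of rows, each an object with "xyz": the shift along the world's x, y, z in cm, a list of three; "roll": the turn about the world's z in rad. In form: [{"xyz": [tx, ty, tz], "roll": roll}, ...]. A call has 1 to 5 rows; each row shifts and turns the commanded pose from where the row before left it; what a row does not reach is not made up. A row lasts 1/12 s, in which the tool goes at most 41.7 mm and 7.16 degrees, less where a joint would pass 70% of its speed; a pose out of reach is approached as far as the arm can. A call with a gripper value outside its range is refused whole. "grip" is the closure in counts, from 0 (fully open) to 255 (shut), set as the call begins (left out, the last holds). The fingers move at their own pace and stop on an object; "force" is the grip in N (left out, the last holds). Time passes only in rows, so rows that do not move let the fingers close. It gives the time, the measured TCP pose, the force and the opening at its end, in the units of the state.
- robot.get_state(): the state, without advancing time (a new reading comes with each control period).
- robot.camera(name): name is "side" or "top" or "wrist"; returns a dict with "pixels" (400x640x3 uint8, red, green, blue), "intrinsics" (3x3 intrinsics, pixels), "k1" (the pictures are not rectified: a ray, as slopes to the right and down, at radius r is drawn at 1 + k1 r^2 times it, then the intrinsics apply), "position" and "rotation" of the camera in the world; the wrist camera has in their place "mount" (4x4, takes a point from camera to tool coordinates, whose origin is the TCP and whose axes are the flange's). Camera axes: x right, y up, looking along -z (the intrinsics and any distortion apply to the point x, -y, -z); pixel columns grow to the right and rows downward; lengths in m; the calibration is good to about 2 mm. A picture is of the moment at which its call begins: read the wrist's pose just before it. There is no depth.
- robot.close_job(): hands the job in, once; it reports no verdict.
The state is a dict: "time": time; "joint_positions": joint angles; "qvel": joint speeds; "joint_efforts": joint torques, N m; "ee_pos": TCP position; "tcp_rot": TCP orientation; "ft_force": force on the tool from outside, world axes, zero at the start; "wrist_torque": the same for the moment, N m; "width": opening from 0.0 (shut) to 1.0 (fully open).
Only numpy, scipy, OpenCV 4.12 (cv2) and the standard library are available. Lean on these libraries where they do the work, as an engineer would, in place of code of your own. Each camera call takes 0.05 s, during which the arm holds its last target.

## Working session

There is one attempt and no reset: what is moved stays moved. The work goes in short steps, Python scripts to look and compute and a tool call to move; the robot and the scene stay as the last step left them, time stands still between calls to the robot, and variables do not carry over. Pictures are saved under pics/ and viewed, and the job is handed in when it is done.

Besides the shell and the picture viewer there is one more tool, called after "Emit:" as name(argument=value, ...) on one line, values as JSON. apply_moves: Moves the arm, as the interface text tells. Its arguments: {"type":"object","properties":{"rows":{"type":"array","items":{"type":"object","properties":{"xyz":{"type":"array","items":{"type":"number"}},"roll":{"type":"number"}}}},"grip":{"type":"number"},"force":{"type":"number"}},"required":["rows"]}

```bash
mkdir -p pics; ls
python3 - <<'E'
from plant import robot
import cv2,pickle
s=robot.get_state();print(s)
for n in ["side","top","wrist"]:
    c=robot.camera(n);cv2.imwrite(f"pics/{n}0.png",c["pixels"][:,:,::-1]);pickle.dump((c,s),open(f"{n}0.pkl","wb"))
    print(n,{k:v for k,v in c.items() if k!="pixels"})
E
```

```text
pics
{'time': 0.0, 'joint_positions': array([ 9.28547109e-01,  5.28468015e-01,  1.43386945e+00,  6.33104185e-06,
        1.18135483e+00, -1.78493972e-01]), 'qvel': array([-0.00091283, -0.00033607,  0.00025008,  0.00117766,  0.00013728,
        0.00029243]), 'joint_efforts': array([ 5.14809071e-04, -4.40039599e+01, -1.76592153e+01,  6.32181438e-02,
        5.81989659e-02, -1.64317989e-04]), 'ee_pos': array([0.27906321, 0.55836914, 0.184981  ]), 'tcp_rot': array([-3.13952741e+00, -3.78544397e-04,  2.67783461e+00]), 'ft_force': array([-0.5876874 ,  0.45931938, -0.64630931]), 'wrist_torque': array([0.01310695, 0.01585304, 0.01246165]), 'width': 1.0021717747152274}
side {'intrinsics': array([[374.7595606 ,   0.        , 316.71665797],
       [  0.        , 374.7595606 , 193.04958703],
       [  0.        ,   0.        ,   1.        ]]), 'k1': -0.012760112072545514, 'position': array([0.16113042, 1.07067772, 0.45910433]), 'rotation': array([ 1.17393035,  0.01789198, -2.80514199])}
top {'intrinsics': array([[429.42653651,   0.        , 321.47135643],
       [  0.        , 429.42653651, 195.48670965],
       [  0.        ,   0.        ,   1.        ]]), 'k1': -0.028221295121253532, 'position': array([0.35714727, 0.0826274 , 1.25581247]), 'rotation': array([ 0.11944126,  0.0287016 , -1.54637863])}
wrist {'intrinsics': array([[324.94110736,   0.        , 317.36821998],
       [  0.        , 324.94110736, 199.33528847],
       [  0.        ,   0.        ,   1.        ]]), 'k1': -0.005645612769685305, 'mount': array([[ 2.26350762e-04,  9.64862988e-01,  2.62753427e-01,
         7.03994896e-02],
       [ 9.99999339e-01,  7.77285770e-05, -1.14688529e-03,
        -9.53656439e-04],
       [-1.12701061e-03,  2.62753513e-01, -9.64862333e-01,
        -1.97799073e-01],
       [ 0.00000000e+00,  0.00000000e+00,  0.00000000e+00,
         1.00000000e+00]])}
```

View pics/top0.png

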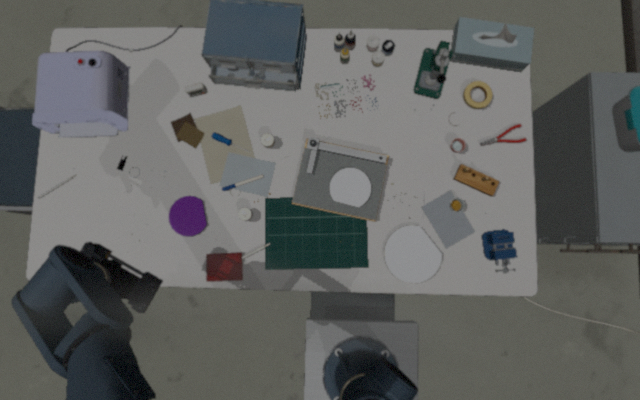

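View pics/side0.png

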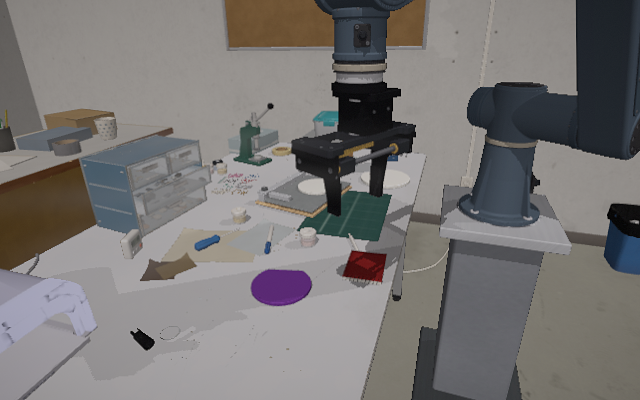

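View pics/wrist0.png

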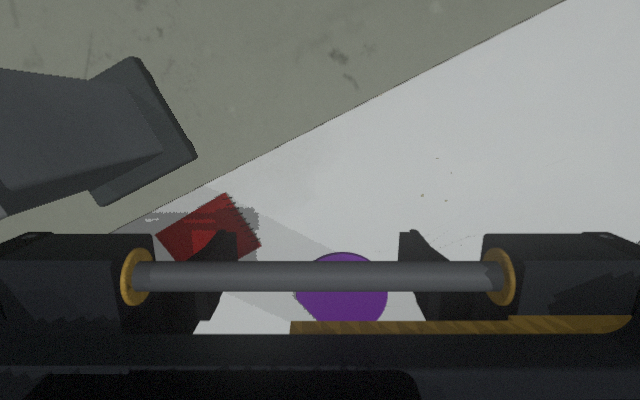

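Candidates: a purple disc at (188,215), excluded; a large white disc at (413,252); and a smaller white disc on the jig's grey bed at (350,188), which is the one I want. Next is a close crop to check it.

```bash
cat > h.py <<'E'
import numpy as np,cv2,pickle
from scipy.spatial.transform import Rotation as Ro
def campose(c,s=None):
    if "mount" in c:
        T=np.eye(4);T[:3,:3]=Ro.from_euler("xyz",s["tcp_rot"]).as_matrix();T[:3,3]=s["ee_pos"]
        T=T@c["mount"];return T[:3,:3],T[:3,3]
    return Ro.from_euler("xyz",c["rotation"]).as_matrix(),np.array(c["position"])
def proj(P,c,s=None):
    R,t=campose(c,s);p=(np.atleast_2d(P)-t)@R
    x=p[:,0]/-p[:,2];y=-p[:,1]/-p[:,2];r2=x*x+y*y;f=1+c["k1"]*r2
    K=c["intrinsics"];return np.c_[K[0,0]*x*f+K[0,2],K[1,1]*y*f+K[1,2]]
def unproj(uv,z,c,s=None):
    R,t=campose(c,s);K=c["intrinsics"];uv=np.atleast_2d(uv).astype(float)
    d=np.c_[(uv[:,0]-K[0,2])/K[0,0],(uv[:,1]-K[1,2])/K[1,1]];u=d.copy()
    for _ in range(10): u=d/(1+c["k1"]*(u**2).sum(1,keepdims=True))
    w=np.c_[u[:,0],-u[:,1],-np.ones(len(u))]@R.T
    return t+w*((z-t[2])/w[:,2])[:,None]
def crop(c,x0,y0,x1,y1,k,name):
    im=c["pixels"][y0:y1,x0:x1,::-1];im=cv2.resize(im,None,fx=k,fy=k,interpolation=cv2.INTER_CUBIC)
    cv2.imwrite("pics/"+name,im)
E
python3 - <<'E'
from h import *
c,s=pickle.load(open("top0.pkl","rb"))
crop(c,230,120,410,255,4.4,"topc.png")
print(unproj([[350,188],[245,214],[268,140],[457,145],[456,205],[413,252]],0.02,c))
E
```

```text
[[ 0.52821188  0.03948786  0.02      ]
 [ 0.44585279  0.34238811  0.02      ]
 [ 0.66659958  0.2840037   0.02      ]
 [ 0.66154492 -0.27096885  0.02      ]
 [ 0.48519339 -0.26566988  0.02      ]
 [ 0.34833651 -0.14243506  0.02      ]]
```

View pics/topc.png

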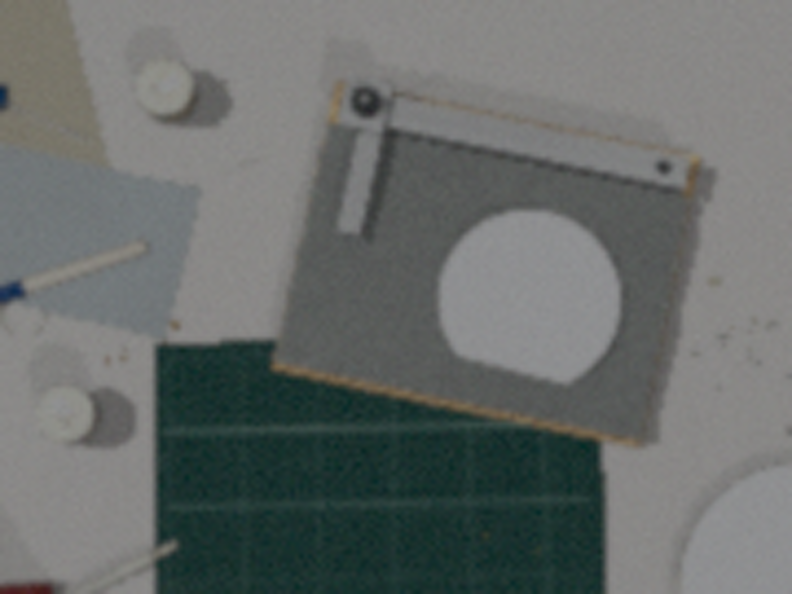

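```bash
cat >> h.py <<'E'
def disc(c,seed,s=None,z=0.028,thr=None):
    g=cv2.GaussianBlur(c["pixels"].mean(2).astype(np.float32),(0,0),0.7)
    x0,y0=seed; v=g[y0-3:y0+4,x0-3:x0+4].mean()
    if thr is None: thr=v*0.78
    m=(g>thr).astype(np.uint8); n,l=cv2.connectedComponents(m,connectivity=4); m=(l==l[y0,x0]).astype(np.uint8)
    # upsampled subpixel contour
    return m,g,thr
def fitdisc(P):
    # robust fit of model: center, theta ; R=.06, flat .048
    from scipy.optimize import least_squares
    c0=P.mean(0);best=None
    def res(q):
        d=P-q[:2];r=np.hypot(*d.T);n=np.array([np.cos(q[2]),np.sin(q[2])]);h=d@n
        return np.maximum(r-.06-q[3],h-.048-q[3])
    for th in np.arange(0,6.28,.4):
        o=least_squares(res,[*c0,th,0],loss="soft_l1",f_scale=.001)
        if best is None or o.cost<best.cost:best=o
    return best.x,np.sqrt((best.fun**2).mean())
E
python3 - <<'E'
from h import *
c,s=pickle.load(open("top0.pkl","rb"))
m,g,thr=disc(c,(350,188));print(m.sum(),thr)
cs,_=cv2.findContours(m,cv2.RETR_EXTERNAL,cv2.CHAIN_APPROX_NONE);k=max(cs,key=len)[:,0]
P=unproj(k,0.028,c)[:,:2];print(fitdisc(P))
f=lambda u,z:unproj(np.array(u)/4.4+[230,120],z,c)
b=f([[390,128],[685,188]],.034);print("bar",b);d=b[0]-b[1];print("ydir ang",np.degrees(np.arctan2(d[1],d[0])))
print("stop arm in-edge",f([[386,132],[367,235]],.034))
print("things",f([[165,88],[68,414]],.036))
E
```

```text
1274 111.587296
(array([ 5.27980228e-01,  4.04898584e-02,  2.91895319e+00, -1.44890344e-03]), np.float64(0.0008175444062671742))
bar [[ 0.63852125  0.13283171  0.034     ]
 [ 0.60192054 -0.06155954  0.034     ]]
ydir ang 79.33697106299122
stop arm in-edge [[0.63577826 0.13540617 0.034     ]
 [0.56661586 0.14611897 0.034     ]]
things [[0.66256932 0.28286399 0.036     ]
 [0.44447327 0.33770184 0.036     ]]
```

Emit:
apply_moves(grip=108, rows=[{"xyz":[1.65,-3.4,0],"roll":0.016},{"xyz":[1.65,-3.4,0],"roll":0.016},{"xyz":[1.65,-3.4,0],"roll":0.016},{"xyz":[1.65,-3.4,0],"roll":0.016},{"xyz":[1.65,-3.4,0],"roll":0.016}])

```text
time: 0.57
ee_pos: [0.3622, 0.3874, 0.1857]
tcp_rot: [-3.141, -0.0, 2.759]
ft_force: [0.1, -0.4, -0.9]
width: 0.711
```

Emit:
apply_moves(rows=[{"xyz":[1.65,-3.4,0],"roll":0.016},{"xyz":[1.65,-3.4,0],"roll":0.016},{"xyz":[1.65,-3.4,0],"roll":0.016},{"xyz":[1.65,-3.4,0],"roll":0.016},{"xyz":[1.65,-3.4,0],"roll":0.016}])

```text
time: 0.98
ee_pos: [0.4449, 0.2172, 0.1859]
tcp_rot: [-3.141, -0.0, 2.839]
ft_force: [0.4, -0.2, 0.3]
width: 0.577
```

Emit:
apply_moves(rows=[{"xyz":[1.66,-3.6,0],"roll":0.016},{"xyz":[1.66,-3.6,-1],"roll":0.016},{"xyz":[1.66,-3.6,-1],"roll":0.016},{"xyz":[1.66,-3.6,-1],"roll":0.016},{"xyz":[1.66,-3.4,-1],"roll":0.016}])

```text
time: 1.4
ee_pos: [0.5279, 0.0389, 0.1455]
tcp_rot: [-3.142, -0.0, 2.918]
ft_force: [0.8, 0.9, -0.2]
width: 0.578
```

Emit:
apply_moves(rows=[{"xyz":[0,0,0],"roll":0.0},{"xyz":[0,0,0],"roll":0.0},{"xyz":[0,0,0],"roll":0.0}])

```text
time: 1.65
ee_pos: [0.5268, 0.0412, 0.1456]
tcp_rot: [3.141, -0.002, 2.917]
ft_force: [-0.4, 0.6, -0.1]
width: 0.575
```

```bash
cat > snap.py <<'E'
import sys,pickle,cv2
from plant import robot
n,tag=sys.argv[1:3]
s=robot.get_state();c=robot.camera(n);cv2.imwrite(f"pics/{n}{tag}.png",c["pixels"][:,:,::-1]);pickle.dump((c,s),open(f"{n}{tag}.pkl","wb"))
print({k:s[k].round(4) if hasattr(s[k],'round') else s[k] for k in ("time","ee_pos","tcp_rot","ft_force","wrist_torque","width","joint_positions")})
E
python3 snap.py wrist 1; python3 snap.py top 1
```

```text
{'time': 1.65, 'ee_pos': array([0.5268, 0.0412, 0.1456]), 'tcp_rot': array([ 3.1413e+00, -1.8000e-03,  2.9169e+00]), 'ft_force': array([-0.4192,  0.5928, -0.0683]), 'wrist_torque': array([ 0.0117,  0.0058, -0.0176]), 'width': 0.5750030526473627, 'joint_positions': array([-1.3390e-01,  4.5400e-01,  1.7154e+00,  6.0000e-04,  9.7400e-01,
       -1.4803e+00])}
{'time': 1.7, 'ee_pos': array([0.5266, 0.0418, 0.1459]), 'tcp_rot': array([ 3.1413e+00, -1.3000e-03,  2.9182e+00]), 'ft_force': array([-0.4123,  0.0544,  0.3059]), 'wrist_torque': array([ 0.0344, -0.0339, -0.0053]), 'width': 0.5738958055175569, 'joint_positions': array([-1.3260e-01,  4.5330e-01,  1.7158e+00,  4.0000e-04,  9.7390e-01,
       -1.4803e+00])}
```

View pics/wrist1.png

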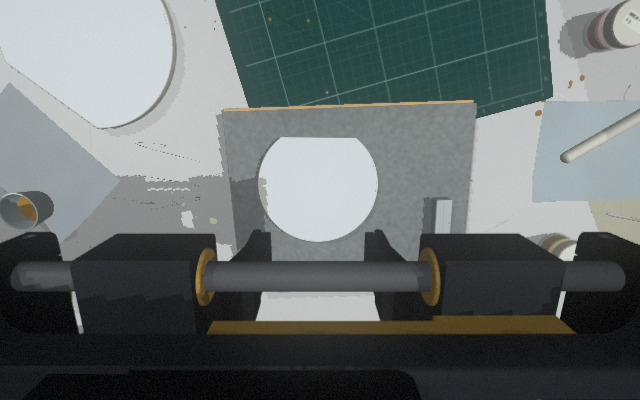

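Run:
```python
from h import *
c,s=pickle.load(open("wrist1.pkl","rb"))
m,g,thr=disc(c,(320,190));print(m.sum(),thr)
cs,_=cv2.findContours(m,cv2.RETR_EXTERNAL,cv2.CHAIN_APPROX_NONE);k=max(cs,key=len)[:,0]
print(k.min(0),k.max(0))
P=unproj(k,0.028,c,s)[:,:2];print(fitdisc(P), campose(c,s)[1])
b=unproj([[222,110],[474,101]],.02,c,s);print("bed near edge",b, np.degrees(np.arctan2(*(b[1]-b[0])[[1,0]])))
print(proj([[.528,.0405,.028]],c,s))
e=unproj([[435,199],[434,232]],.034,c,s);print("stop",e)
crop(c,210,90,490,250,2.8,"w1c.png")
```

```text
10156 168.78351
[259 137] [377 241]
(array([ 5.27449838e-01,  4.08447272e-02,  2.89760941e+00, -1.25910743e-03]), np.float64(0.001544870570642329)) [0.45797261 0.05566682 0.3435244 ]
bed near edge [[ 0.43633305 -0.03296919  0.02      ]
 [ 0.48188575  0.20410639  0.02      ]] 79.12350596359315
[[317.80809124 185.99552902]]
stop [[0.56528873 0.15070619 0.034     ]
 [0.59963915 0.14519694 0.034     ]]
```

View pics/w1c.png

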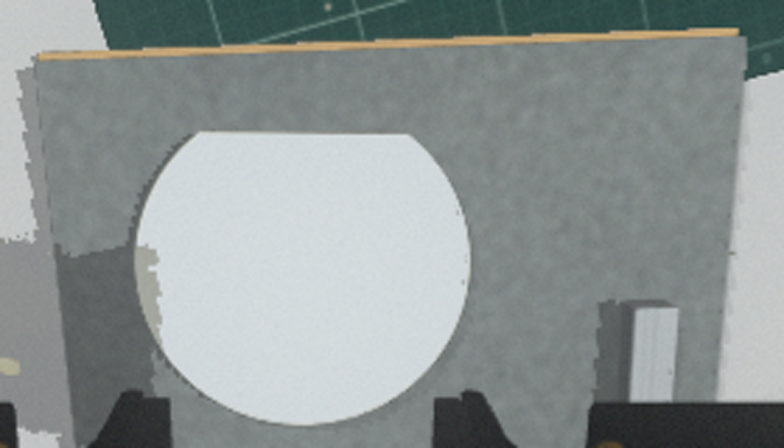

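Run:
```python
from h import *
c,s=pickle.load(open("wrist1.pkl","rb"))
f=lambda u,z:unproj(np.array(u)/2.8+[210,90],z,c,s)
a=f([[197,131],[408,135]],.028);d=a[0]-a[1];print(a,np.hypot(*d[:2]),np.degrees(np.arctan2(d[1],d[0])))
for u,z in (([[632,308],[630,400]],.034),([[40,56],[738,32]],.018)):
    a=f(u,z);d=a[1]-a[0];print(a,np.degrees(np.arctan2(d[1],d[0])))
```

```text
[[0.47300523 0.0163054  0.028     ]
 [0.49037869 0.08630774 0.028     ]] 0.07212603173354533 -103.93827708884027
[[0.56646618 0.15126243 0.034     ]
 [0.60079094 0.14606833 0.034     ]] -8.604856282526333
[[ 0.4366932  -0.03136272  0.018     ]
 [ 0.48233826  0.20458087  0.018     ]] 79.05095661681852
```

Emit:
apply_moves(rows=[{"xyz":[0,0,-2.5],"roll":0},{"xyz":[0,0,-2.5],"roll":0},{"xyz":[0,0,-2.5],"roll":0},{"xyz":[0,0,-2.0],"roll":0},{"xyz":[0,0,-1.5],"roll":0}])

```text
time: 2.17
ee_pos: [0.5263, 0.0428, 0.0349]
tcp_rot: [-3.142, -0.002, 2.921]
ft_force: [0.6, 0.3, 0.1]
width: 0.577
```

Emit:
apply_moves(rows=[{"xyz":[0,0,-0.3],"roll":0},{"xyz":[0,0,0],"roll":0},{"xyz":[0,0,0],"roll":0}])

```text
time: 2.42
ee_pos: [0.5279, 0.0418, 0.0337]
tcp_rot: [3.141, 0.001, 2.919]
ft_force: [-0.4, -0.5, -0.6]
width: 0.577
```

Emit:
apply_moves(rows=[{"xyz":[0,0,-0.05],"roll":0},{"xyz":[0,0,-0.05],"roll":0},{"xyz":[0,0,-0.05],"roll":0},{"xyz":[0,0,0],"roll":0}])

```text
time: 2.75
ee_pos: [0.5279, 0.0409, 0.0321]
tcp_rot: [3.141, 0.001, 2.918]
ft_force: [-0.3, -0.4, -0.1]
width: 0.579
```

Emit:
apply_moves(rows=[{"xyz":[0,0,-0.05],"roll":0},{"xyz":[0,0,-0.05],"roll":0},{"xyz":[0,0,-0.05],"roll":0},{"xyz":[0,0,-0.05],"roll":0},{"xyz":[0,0,0],"roll":0}])

```text
time: 3.17
ee_pos: [0.5274, 0.0409, 0.0293]
tcp_rot: [-3.142, -0.0, 2.918]
ft_force: [-0.1, 0.5, -0.1]
width: 0.575
```

Emit:
apply_moves(rows=[{"xyz":[0,0,-0.05],"roll":0},{"xyz":[0,0,0],"roll":0},{"xyz":[0,0,0],"roll":0}])

```text
time: 3.42
ee_pos: [0.5275, 0.041, 0.0289]
tcp_rot: [-3.142, -0.0, 2.918]
ft_force: [0.1, 0.9, 0.2]
width: 0.577
```

Emit:
apply_moves(rows=[{"xyz":[0,0,-0.05],"roll":0},{"xyz":[0,0,0],"roll":0},{"xyz":[0,0,0],"roll":0}])

```text
time: 3.67
ee_pos: [0.5275, 0.041, 0.0284]
tcp_rot: [-3.142, -0.0, 2.918]
ft_force: [-0.2, 0.6, -0.2]
width: 0.577
```

Emit:
apply_moves(rows=[{"xyz":[0,0,-0.05],"roll":0},{"xyz":[0,0,0],"roll":0},{"xyz":[0,0,0],"roll":0}])

```text
time: 3.92
ee_pos: [0.5275, 0.041, 0.0279]
tcp_rot: [3.142, -0.0, 2.918]
ft_force: [0.9, 0.1, -0.0]
width: 0.579
```

Emit:
apply_moves(rows=[{"xyz":[0,0,-0.05],"roll":0},{"xyz":[0,0,0],"roll":0},{"xyz":[0,0,0],"roll":0}])

```text
time: 4.17
ee_pos: [0.5275, 0.041, 0.0274]
tcp_rot: [-3.142, -0.0, 2.918]
ft_force: [-0.6, -0.2, 0.2]
width: 0.578
```

Emit:
apply_moves(rows=[{"xyz":[0,0,-0.05],"roll":0},{"xyz":[0,0,0],"roll":0},{"xyz":[0,0,0],"roll":0}])

```text
time: 4.42
ee_pos: [0.5275, 0.041, 0.0269]
tcp_rot: [-3.142, -0.0, 2.918]
ft_force: [0.2, -0.5, 0.2]
width: 0.579
```

```bash
python3 snap.py wrist 2; python3 snap.py side 2
python3 - <<'E'
from h import *
c,s=pickle.load(open("side2.pkl","rb"))
crop(c,230,130,450,260,3.6,"s2c.png")
E
```

```text
{'time': 4.4167, 'ee_pos': array([0.5275, 0.041 , 0.0269]), 'tcp_rot': array([-3.1416e+00, -1.0000e-04,  2.9178e+00]), 'ft_force': array([ 0.1761, -0.4823,  0.2278]), 'wrist_torque': array([0.0053, 0.0253, 0.037 ]), 'width': 0.5791611736668945, 'joint_positions': array([-0.1338,  0.6476,  1.8005, -0.    ,  0.6935, -1.4808])}
{'time': 4.4667, 'ee_pos': array([0.5276, 0.041 , 0.0269]), 'tcp_rot': array([3.1416, 0.    , 2.9178]), 'ft_force': array([-1.0828, -0.0488, -0.5595]), 'wrist_torque': array([ 0.0102, -0.0081, -0.0138]), 'width': 0.5781024434321415, 'joint_positions': array([-0.1338,  0.6476,  1.8005,  0.    ,  0.6935, -1.4808])}
```

View pics/s2c.png

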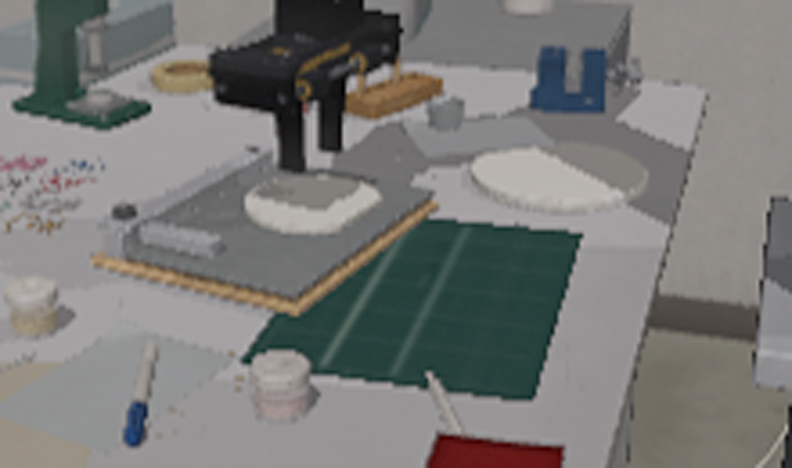

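View pics/wrist2.png

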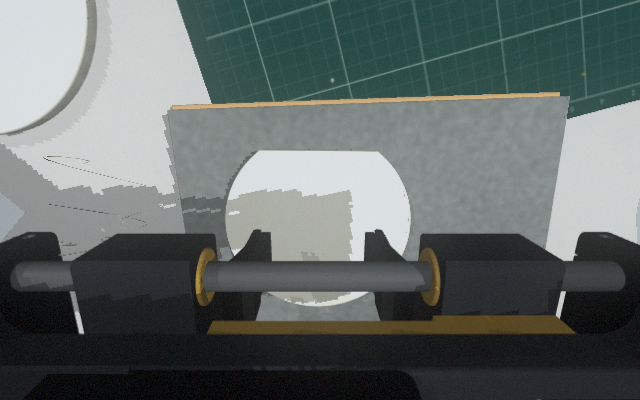

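Run:
```python
from h import *
c,s=pickle.load(open("side2.pkl","rb"))
P=np.array([[.5275,.041,.027],[.5275-.007,.041-.032,.027],[.5275+.007,.041+.032,.027],[.5277,.0407,.024],[.6383,.1328,.034]])
print((proj(P,c)-[230,130])*3.6)
c,s=pickle.load(open("wrist2.pkl","rb"))
print(proj(P,c,s))
```

```text
[[314.29293038 199.55398171]
 [333.54093682 187.70478928]
 [294.18701938 211.93150535]
 [314.24892179 202.6077854 ]
 [152.81005052 216.49543828]]
[[318.95356044 224.43718847]
 [268.12372959 224.84276627]
 [369.80357292 224.02450344]
 [318.5476675  223.26614371]
 [482.64547286 346.63907724]]
```

Run:
```python
from h import *
c,s=pickle.load(open("side2.pkl","rb"))
c["pixels"]=np.clip(c["pixels"].astype(float)*1.5,0,255).astype(np.uint8)
crop(c,280,135,360,200,9,"s2d.png")
```

```text
(no output)
```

View pics/s2d.png

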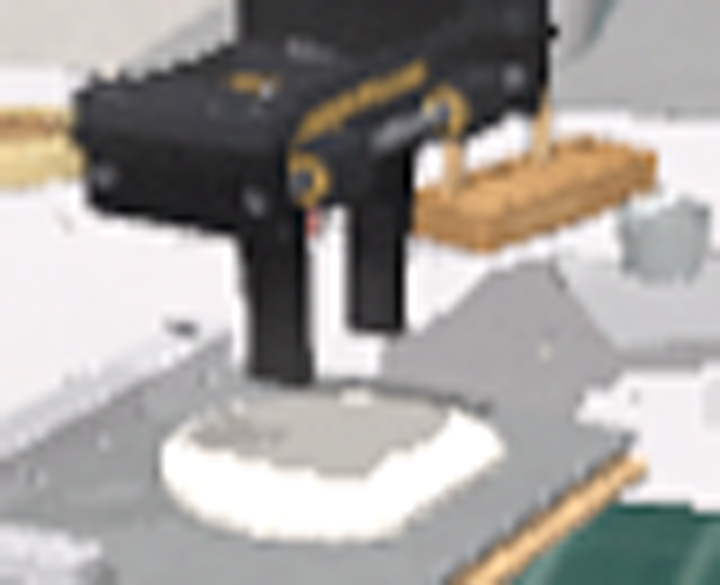

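Run:
```python
from h import *
c,s=pickle.load(open("side2.pkl","rb"))
for z in (.027,.04,.05,.06,.07): print(z,proj([[.5347,.0735,z],[.5205,.0085,z]],c).round(1).tolist())
print(np.array([[280,383],[378,330]])/9+[280,135])
c,s=pickle.load(open("wrist2.pkl","rb"))
crop(c,200,200,440,330,3.3,"w2c.png")
```

```text
0.027 [[311.6, 188.9], [322.7, 182.1]]
0.04 [[311.5, 185.0], [322.7, 178.3]]
0.05 [[311.4, 181.9], [322.6, 175.3]]
0.06 [[311.3, 178.8], [322.6, 172.4]]
0.07 [[311.3, 175.7], [322.5, 169.4]]
[[311.11111111 177.55555556]
 [322.         171.66666667]]
```

View pics/w2c.png

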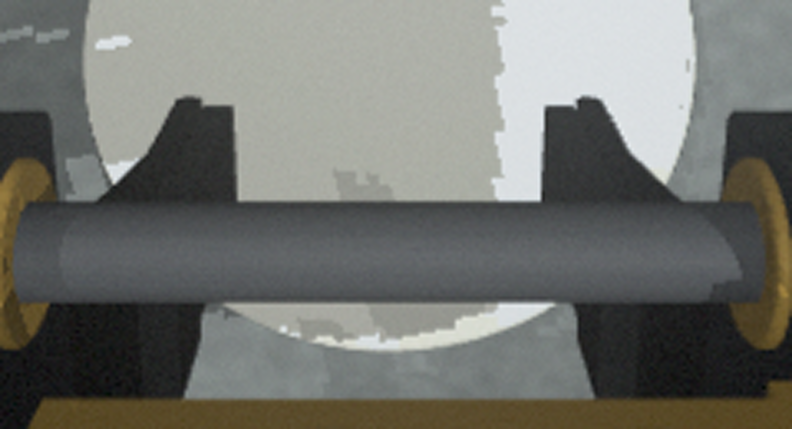

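The side view shows the fingertips (311,178) and (322,172) still about 35 mm above the disc, though the reported TCP z says contact. So I'll creep down on force, not on the nominal height.

Emit:
apply_moves(rows=[{"xyz":[0,0,-0.5],"roll":0},{"xyz":[0,0,-0.5],"roll":0},{"xyz":[0,0,-0.5],"roll":0},{"xyz":[0,0,0],"roll":0},{"xyz":[0,0,0],"roll":0}])

```text
time: 4.93
ee_pos: [0.527, 0.041, 0.0113]
tcp_rot: [-3.141, -0.001, 2.918]
ft_force: [-1.2, -0.3, -0.2]
width: 0.579
```

```bash
python3 snap.py side 3
python3 - <<'E'
from h import *
c,s=pickle.load(open("side3.pkl","rb"))
c["pixels"]=np.clip(c["pixels"].astype(float)*1.5,0,255).astype(np.uint8)
crop(c,280,135,360,200,9,"s3d.png")
E
```

```text
{'time': 4.9333, 'ee_pos': array([0.527 , 0.041 , 0.0113]), 'tcp_rot': array([-3.1415e+00, -1.4000e-03,  2.9178e+00]), 'ft_force': array([-1.1702, -0.3218, -0.1811]), 'wrist_torque': array([ 0.0471, -0.0204,  0.0323]), 'width': 0.5789147078912609, 'joint_positions': array([-0.1339,  0.6758,  1.8071, -0.    ,  0.6601, -1.4808])}
```

View pics/s3d.png

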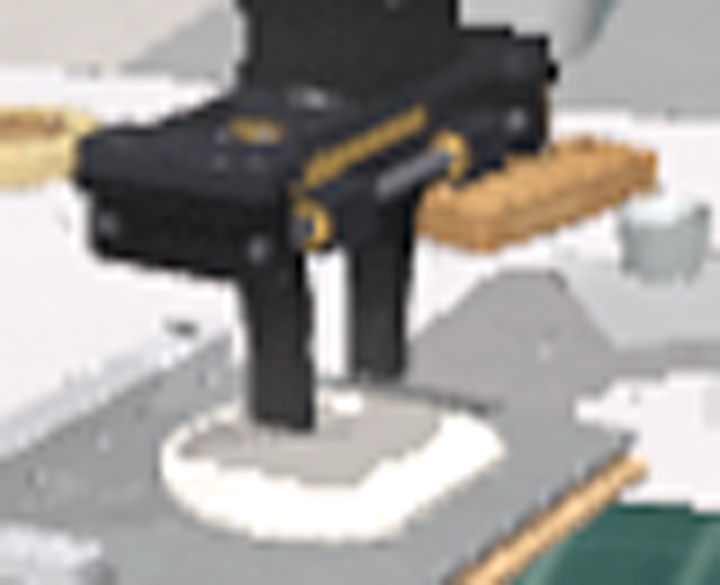

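Emit:
apply_moves(rows=[{"xyz":[0,0,-0.4],"roll":0},{"xyz":[0,0,-0.4],"roll":0},{"xyz":[0,0,-0.2],"roll":0},{"xyz":[0,0,0],"roll":0},{"xyz":[0,0,0],"roll":0}])

```text
time: 5.4
ee_pos: [0.5274, 0.041, 0.0017]
tcp_rot: [-3.142, -0.0, 2.918]
ft_force: [-0.8, 0.8, 0.4]
width: 0.576
```

Emit:
apply_moves(rows=[{"xyz":[0,0,-0.1],"roll":0},{"xyz":[0,0,-0.1],"roll":0},{"xyz":[0,0,0],"roll":0},{"xyz":[0,0,0],"roll":0}])

```text
time: 5.73
ee_pos: [0.5276, 0.041, -0.0]
tcp_rot: [3.142, 0.0, 2.918]
ft_force: [0.3, -0.1, 0.2]
width: 0.579
```

Emit:
apply_moves(rows=[{"xyz":[0,0,-0.1],"roll":0},{"xyz":[0,0,-0.1],"roll":0},{"xyz":[0,0,0],"roll":0},{"xyz":[0,0,0],"roll":0}])

```text
time: 6.07
ee_pos: [0.5275, 0.041, -0.0021]
tcp_rot: [-3.142, -0.0, 2.918]
ft_force: [-0.4, -0.8, 0.6]
width: 0.575
```

Emit:
apply_moves(rows=[{"xyz":[0,0,-0.1],"roll":0},{"xyz":[0,0,0],"roll":0},{"xyz":[0,0,0],"roll":0}])

```text
time: 6.32
ee_pos: [0.5275, 0.041, -0.0031]
tcp_rot: [-3.142, -0.0, 2.918]
ft_force: [-0.7, -0.8, 0.6]
width: 0.579
```

Emit:
apply_moves(rows=[{"xyz":[0,0,-0.1],"roll":0},{"xyz":[0,0,0],"roll":0},{"xyz":[0,0,0],"roll":0}])

```text
time: 6.57
ee_pos: [0.5275, 0.041, -0.0041]
tcp_rot: [-3.142, -0.0, 2.918]
ft_force: [0.2, 0.2, -0.1]
width: 0.578
```

```bash
python3 snap.py side 4
python3 - <<'E'
from h import *
c,s=pickle.load(open("side4.pkl","rb"))
c["pixels"]=np.clip(c["pixels"].astype(float)*1.5,0,255).astype(np.uint8)
crop(c,280,135,360,200,9,"s4d.png")
E
```

```text
{'time': 6.5667, 'ee_pos': array([ 0.5275,  0.041 , -0.0041]), 'tcp_rot': array([-3.1416e+00, -2.0000e-04,  2.9178e+00]), 'ft_force': array([ 0.245 ,  0.1836, -0.1174]), 'wrist_torque': array([-0.0349,  0.035 , -0.0301]), 'width': 0.578016348287041, 'joint_positions': array([-0.1338,  0.7042,  1.8124, -0.    ,  0.6252, -1.4808])}
```

View pics/s4d.png

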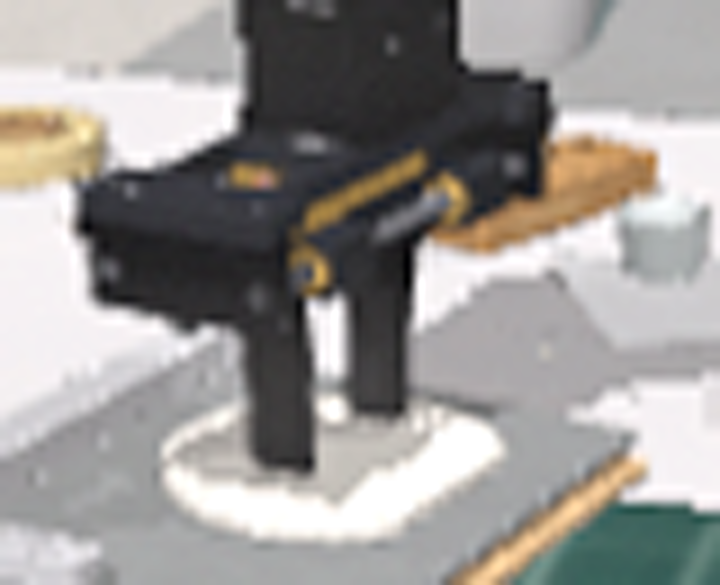

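Emit:
apply_moves(rows=[{"xyz":[0,0,-0.1],"roll":0},{"xyz":[0,0,0],"roll":0},{"xyz":[0,0,0],"roll":0}])

```text
time: 6.87
ee_pos: [0.5275, 0.041, -0.0051]
tcp_rot: [-3.142, -0.0, 2.918]
ft_force: [0.9, 0.9, -1.3]
width: 0.575
```

Emit:
apply_moves(rows=[{"xyz":[0,0,-0.1],"roll":0},{"xyz":[0,0,0],"roll":0},{"xyz":[0,0,0],"roll":0}])

```text
time: 7.12
ee_pos: [0.5275, 0.041, -0.0061]
tcp_rot: [-3.142, -0.0, 2.918]
ft_force: [0.4, -0.2, -0.1]
width: 0.576
```

Emit:
apply_moves(rows=[{"xyz":[0,0,-0.1],"roll":0},{"xyz":[0,0,0],"roll":0},{"xyz":[0,0,0],"roll":0}])

```text
time: 7.37
ee_pos: [0.5275, 0.041, -0.0071]
tcp_rot: [-3.142, -0.0, 2.918]
ft_force: [-0.0, 0.2, 0.1]
width: 0.577
```

Emit:
apply_moves(rows=[{"xyz":[0,0,-0.05],"roll":0},{"xyz":[0,0,0],"roll":0},{"xyz":[0,0,0],"roll":0}])

```text
time: 7.62
ee_pos: [0.5275, 0.041, -0.0076]
tcp_rot: [3.142, -0.0, 2.918]
ft_force: [0.2, 0.1, 0.2]
width: 0.576
```

Emit:
apply_moves(rows=[{"xyz":[0,0,-0.05],"roll":0},{"xyz":[0,0,0],"roll":0},{"xyz":[0,0,0],"roll":0}])

```text
time: 7.87
ee_pos: [0.5276, 0.041, -0.008]
tcp_rot: [3.142, 0.0, 2.918]
ft_force: [0.2, 0.2, -0.2]
width: 0.576
```

Emit:
apply_moves(rows=[{"xyz":[0,0,-0.05],"roll":0},{"xyz":[0,0,0],"roll":0},{"xyz":[0,0,0],"roll":0}])

```text
time: 8.12
ee_pos: [0.5277, 0.0409, -0.0083]
tcp_rot: [3.142, 0.0, 2.918]
ft_force: [-0.4, -0.1, 3.6]
width: 0.578
```

Emit:
apply_moves(rows=[{"xyz":[0,0,-0.05],"roll":0},{"xyz":[0,0,0],"roll":0},{"xyz":[0,0,0],"roll":0}])

```text
time: 8.37
ee_pos: [0.5278, 0.041, -0.0087]
tcp_rot: [3.142, 0.001, 2.918]
ft_force: [-1.3, 0.3, 5.7]
width: 0.578
```

Emit:
apply_moves(rows=[{"xyz":[0,0,0],"roll":-0.03},{"xyz":[0,0,0],"roll":-0.05},{"xyz":[0,0,0],"roll":-0.07},{"xyz":[0,0,0],"roll":-0.07},{"xyz":[0,0,0],"roll":-0.07}])

```text
time: 8.78
ee_pos: [0.5283, 0.0408, -0.0086]
tcp_rot: [3.141, 0.002, 2.624]
ft_force: [-0.2, -0.3, 6.1]
width: 0.572
```

Emit:
apply_moves(rows=[{"xyz":[0,0,0],"roll":-0.07},{"xyz":[0,0,0],"roll":-0.07},{"xyz":[0,0,0],"roll":-0.07},{"xyz":[0,0,0],"roll":-0.07},{"xyz":[0,0,0],"roll":-0.07}])

```text
time: 9.2
ee_pos: [0.5282, 0.0409, -0.0086]
tcp_rot: [3.141, 0.001, 2.275]
ft_force: [0.2, -0.5, 6.1]
width: 0.578
```

Emit:
apply_moves(rows=[{"xyz":[0,0,0],"roll":-0.08},{"xyz":[0,0,0],"roll":-0.08},{"xyz":[0,0,0],"roll":-0.08},{"xyz":[0,0,0],"roll":-0.08},{"xyz":[0,0,0],"roll":-0.04}])

```text
time: 9.62
ee_pos: [0.5282, 0.0408, -0.0086]
tcp_rot: [3.14, 0.001, 1.915]
ft_force: [0.2, -0.4, 5.7]
width: 0.576
```

```bash
python3 snap.py top 5
python3 - <<'E'
from h import *
c,s=pickle.load(open("top5.pkl","rb"))
crop(c,250,110,410,230,5,"t5.png")
E
```

```text
{'time': 9.6167, 'ee_pos': array([ 0.5282,  0.0408, -0.0086]), 'tcp_rot': array([3.1405e+00, 7.0000e-04, 1.9146e+00]), 'ft_force': array([ 0.1545, -0.412 ,  5.6995]), 'wrist_torque': array([-0.0978,  0.1279,  0.0249]), 'width': 0.5755480156660335, 'joint_positions': array([-1.3380e-01,  7.1270e-01,  1.8132e+00, -2.0000e-04,  6.1450e-01,
       -4.7750e-01])}
```

View pics/t5.png

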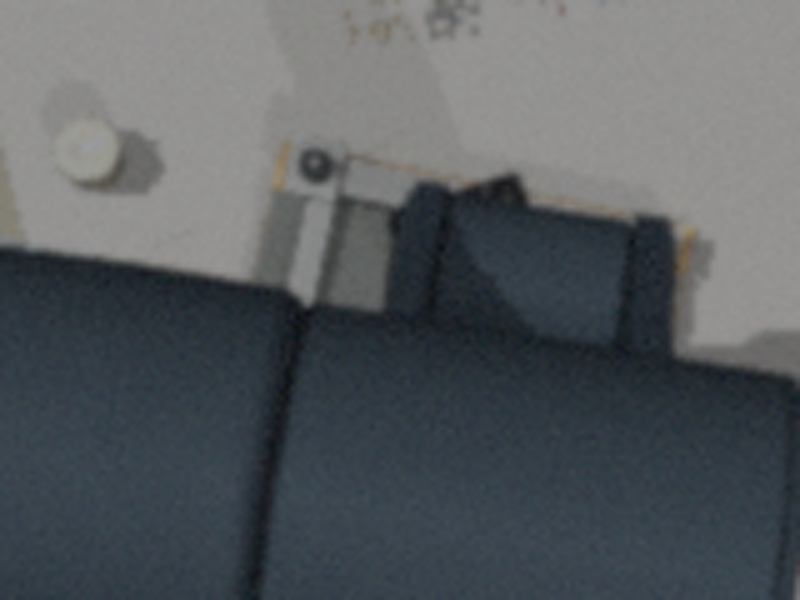

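```bash
python3 snap.py wrist 5 >/dev/null; python3 snap.py side 5 >/dev/null
python3 - <<'E'
from h import *
c,s=pickle.load(open("side5.pkl","rb"))
c["pixels"]=np.clip(c["pixels"].astype(float)*1.3,0,255).astype(np.uint8)
crop(c,270,135,370,205,7,"s5.png")
E
```

```text
(no output)
```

View pics/wrist5.png

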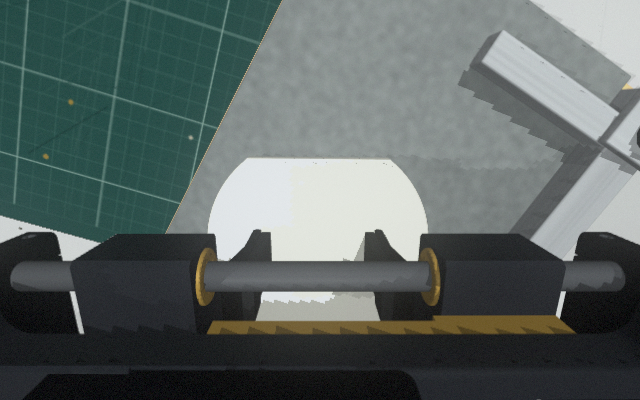

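View pics/s5.png

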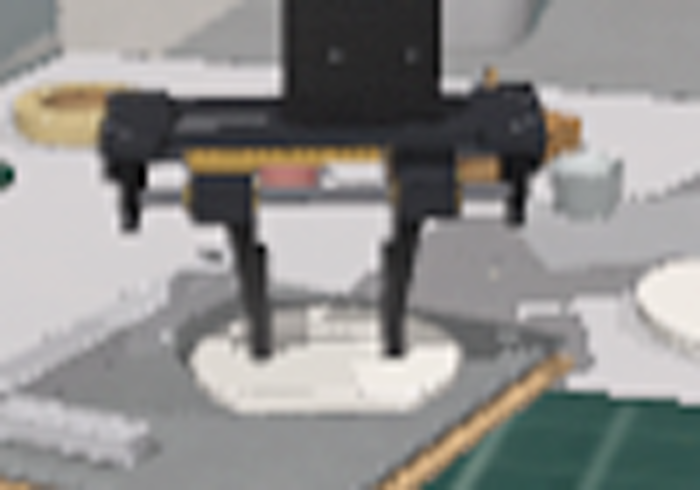

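Emit:
apply_moves(rows=[{"xyz":[0,0,0],"roll":-0.05},{"xyz":[0,0,0],"roll":-0.08},{"xyz":[0,0,0],"roll":-0.09},{"xyz":[0,0,0],"roll":-0.09},{"xyz":[0,0,0],"roll":-0.09}])

```text
time: 10.18
ee_pos: [0.5281, 0.0409, -0.0086]
tcp_rot: [3.14, 0.0, 1.513]
ft_force: [-0.4, 0.4, 4.6]
width: 0.581
```

Emit:
apply_moves(rows=[{"xyz":[0,0,0],"roll":-0.09},{"xyz":[0,0,0],"roll":-0.09},{"xyz":[0,0,0],"roll":-0.09},{"xyz":[0,0,0],"roll":-0.09},{"xyz":[0,0,0],"roll":-0.09}])

```text
time: 10.6
ee_pos: [0.5281, 0.0409, -0.0086]
tcp_rot: [3.141, -0.0, 1.063]
ft_force: [-0.4, -0.2, 5.5]
width: 0.58
```

Emit:
apply_moves(rows=[{"xyz":[0,0,0],"roll":-0.09},{"xyz":[0,0,0],"roll":-0.09},{"xyz":[0,0,0],"roll":-0.09},{"xyz":[0,0,0],"roll":-0.09},{"xyz":[0,0,0],"roll":-0.09}])

```text
time: 11.02
ee_pos: [0.5282, 0.0409, -0.0086]
tcp_rot: [3.141, -0.001, 0.613]
ft_force: [0.1, 0.8, 5.7]
width: 0.579
```

Emit:
apply_moves(rows=[{"xyz":[0,0,0],"roll":-0.09},{"xyz":[0,0,0],"roll":-0.09},{"xyz":[0,0,0],"roll":-0.09},{"xyz":[0,0,0],"roll":-0.09},{"xyz":[0,0,0],"roll":-0.09}])

```text
time: 11.43
ee_pos: [0.5283, 0.0409, -0.0086]
tcp_rot: [3.141, -0.002, 0.163]
ft_force: [-0.9, 0.2, 5.8]
width: 0.58
```

Emit:
apply_moves(rows=[{"xyz":[0,0,0],"roll":-0.09},{"xyz":[0,0,0],"roll":-0.08},{"xyz":[0,0,0],"roll":-0.07},{"xyz":[0,0,0],"roll":-0.05},{"xyz":[0,0,0],"roll":0}])

```text
time: 11.85
ee_pos: [0.5283, 0.0409, -0.0086]
tcp_rot: [-3.142, -0.002, -0.124]
ft_force: [0.3, -0.4, 4.9]
width: 0.58
```

```bash
python3 snap.py wrist 6
```

```text
{'time': 11.85, 'ee_pos': array([ 0.5283,  0.0409, -0.0086]), 'tcp_rot': array([-3.1416e+00, -1.7000e-03, -1.2400e-01]), 'ft_force': array([ 0.2666, -0.4229,  4.8913]), 'wrist_torque': array([-0.0295,  0.2145,  0.0474]), 'width': 0.5801165350997046, 'joint_positions': array([-0.1339,  0.7127,  1.8131,  0.    ,  0.6142,  1.5609])}
```

View pics/wrist6.png

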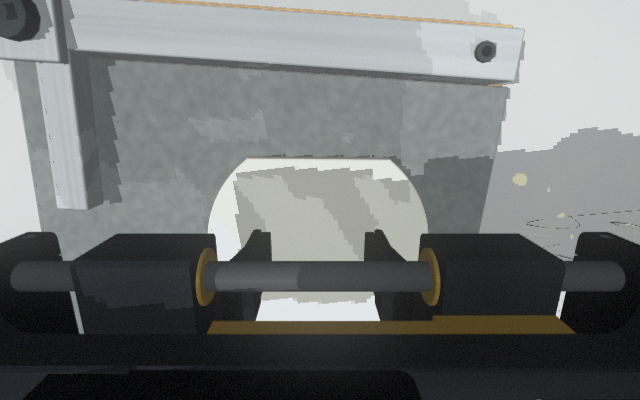

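Run:
```python
from h import *
c,s=pickle.load(open("wrist6.pkl","rb"))
crop(c,30,40,290,220,3,"w6l.png");crop(c,270,40,530,220,3,"w6r.png")
```

```text
(no output)
```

View pics/w6l.png

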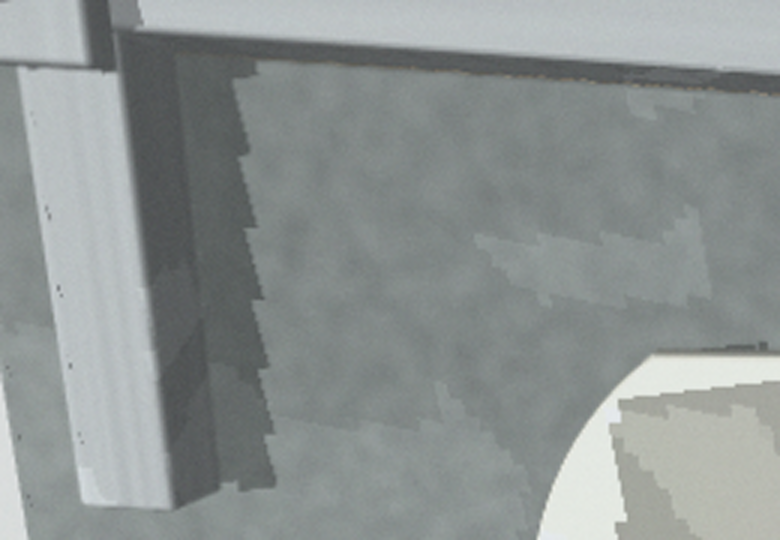

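View pics/w6r.png

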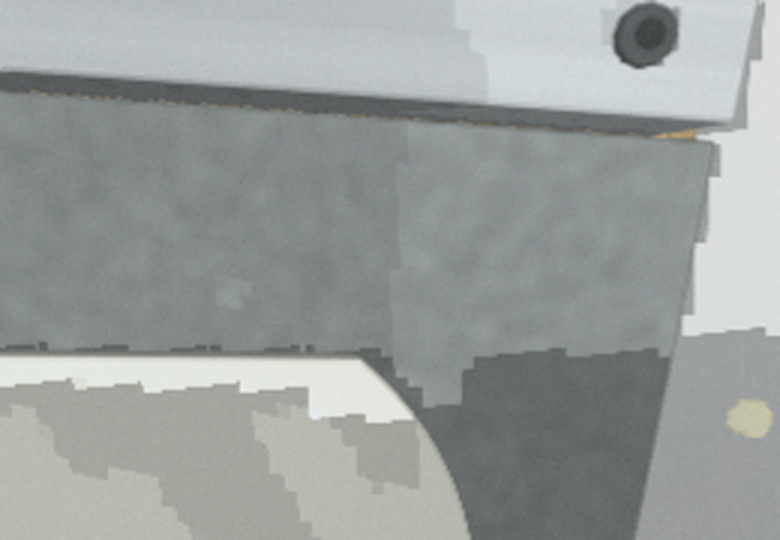

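```bash
cat > meas.py <<'E'
from h import *
def meas(fn,bt,bb,fl,st,sb,zd=.0275):
    c,s=pickle.load(open(fn,"rb"));U=lambda p,z:unproj(p,z,c,s)[:,:2]
    a=lambda P:np.degrees(np.arctan2(*(P[1]-P[0])[::-1]))
    BT,BB,FL,ST,SB=U(bt,.034),U(bb,.02),U(fl,zd),U(st,.034),U(sb,.02)
    print("bar top",a(BT),"bar base",a(BB),"flat",a(FL),"stop top",a(ST),"stop base",a(SB),"flat len",np.hypot(*(FL[1]-FL[0])))
    th=np.radians(a(BT)+90); x=np.array([np.cos(th),np.sin(th)]);y=np.array([-x[1],x[0]])
    print("jig x deg",np.degrees(th));
    m=FL.mean(0);af=np.radians(a(FL)+90);cen=m-.048*np.array([np.cos(af),np.sin(af)])
    print("centre",cen,"tcp",s["ee_pos"])
    print("flat ends gap(mm) to bar top/base",[(1e3*(P.mean(0)@x-FL@x)).round(1) for P in(BT,BB)])
    print("rim gap to stop top/base",[(1e3*(P@y-cen@y-.06)).round(1) for P in (ST,SB)])
E
python3 - <<'E'
from meas import *
meas("wrist6.pkl",[[80,50.7],[510,80.3]],[[90,57.3],[486.7,85.7]],[[247.3,157.7],[390.7,158.7]],[[69.3,53.3],[87.3,209]],[[88.3,58.3],[102.7,202.7]])
E
```

```text
bar top -100.79726989528353 bar base -100.96560997659681 flat -97.48634253154104 stop top 168.85689896914215 stop base 168.70816466110549 flat len 0.07152198335155703
jig x deg -10.797269895283534
centre [0.52982208 0.03902272] tcp [ 0.52834463  0.04086653 -0.00862841]
flat ends gap(mm) to bar top/base [array([43.7, 39.6]), array([42.5, 38.4])]
rim gap to stop top/base [array([56.5, 56.9]), array([57.6, 58.2])]
```

Emit:
apply_moves(rows=[{"xyz":[0,0,0],"roll":-0.02},{"xyz":[0,0,0],"roll":-0.03},{"xyz":[0.1,0.1,0],"roll":-0.009},{"xyz":[0.3,0.28,0],"roll":0},{"xyz":[0.4,0.4,0],"roll":0}])

```text
time: 12.32
ee_pos: [0.5357, 0.0485, -0.0087]
tcp_rot: [3.141, -0.0, -0.182]
ft_force: [0.4, -1.1, 5.6]
width: 0.582
```

Emit:
apply_moves(rows=[{"xyz":[0.45,0.43,0],"roll":0},{"xyz":[0.45,0.43,0],"roll":0},{"xyz":[0.45,0.43,0],"roll":0},{"xyz":[0.45,0.43,0],"roll":0},{"xyz":[0.45,0.43,0],"roll":0}])

```text
time: 12.73
ee_pos: [0.5587, 0.0703, -0.0086]
tcp_rot: [3.142, -0.001, -0.181]
ft_force: [-1.3, 0.6, 4.7]
width: 0.575
```

Emit:
apply_moves(rows=[{"xyz":[0.45,0.43,0],"roll":0},{"xyz":[0.45,0.43,0],"roll":0},{"xyz":[0.4,0.35,0],"roll":0},{"xyz":[0.25,0.2,0],"roll":0},{"xyz":[0.1,0.1,0],"roll":0}])

```text
time: 13.15
ee_pos: [0.5756, 0.0855, -0.0086]
tcp_rot: [-3.141, -0.002, -0.181]
ft_force: [-0.9, -0.1, 4.4]
width: 0.573
```

Emit:
apply_moves(rows=[{"xyz":[0,0,0],"roll":0},{"xyz":[0,0,0],"roll":0}])

```text
time: 13.32
ee_pos: [0.5757, 0.0855, -0.0085]
tcp_rot: [-3.141, -0.002, -0.181]
ft_force: [0.8, 1.2, 5.8]
width: 0.576
```

```bash
python3 snap.py wrist 7;python3 - <<'E'
from h import *
c,s=pickle.load(open("wrist7.pkl","rb"))
crop(c,100,80,330,235,3.4,"w7l.png");crop(c,300,80,530,235,3.4,"w7r.png")
E
```

```text
{'time': 13.3167, 'ee_pos': array([ 0.5757,  0.0855, -0.0085]), 'tcp_rot': array([-3.1412e+00, -2.3000e-03, -1.8110e-01]), 'ft_force': array([0.8108, 1.1843, 5.8168]), 'wrist_torque': array([-0.0135,  0.1464, -0.0164]), 'width': 0.5755594036040914, 'joint_positions': array([-4.4500e-02,  7.4980e-01,  1.6791e+00,  2.0000e-04,  7.1040e-01,
        1.7072e+00])}
```

View pics/wrist7.png

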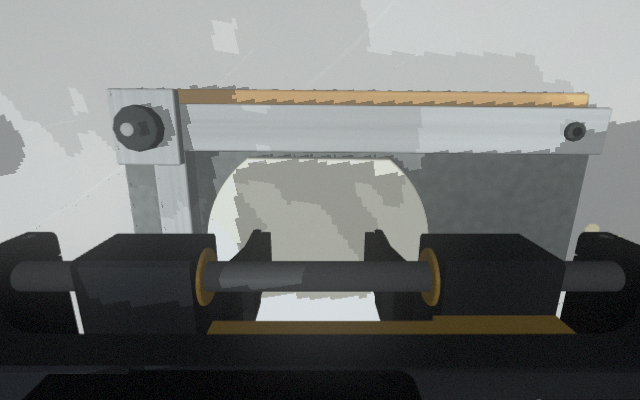

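View pics/w7l.png

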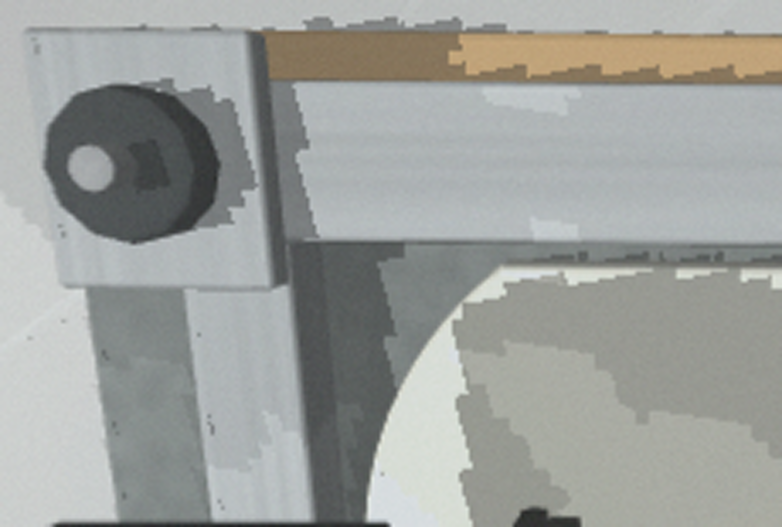

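View pics/w7r.png

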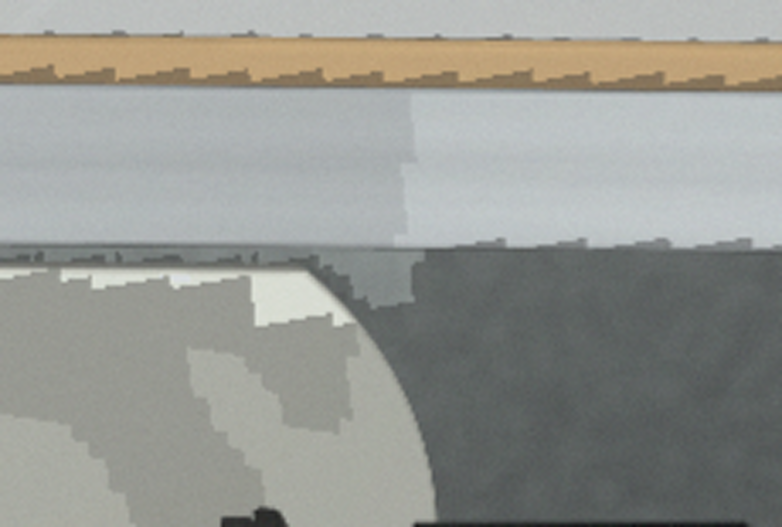

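Run:
```python
from meas import *
meas("wrist7.pkl",[[185.3,150.9],[520.6,153.5]],[[185.3,150.9],[520.6,153.5]],[[247.1,157.6],[390.6,158.5]],[[185.3,152],[191.8,233]],[[195.6,152],[203,233]])
```

```text
bar top -100.78471910971197 bar base -100.78471910971199 flat -100.71048393484213 stop top 168.2434249484637 stop base 169.3524334501987 flat len 0.0716228386412631
jig x deg -10.784719109711972
centre [0.57715284 0.0836328 ] tcp [ 0.57567219  0.08549647 -0.00852229]
flat ends gap(mm) to bar top/base [array([3.9, 3.8]), array([2.2, 2.1])]
rim gap to stop top/base [array([3.9, 4.6]), array([4.2, 4.1])]
```

Emit:
apply_moves(rows=[{"xyz":[0.1,-0.02,0],"roll":0},{"xyz":[0.1,-0.02,0],"roll":0},{"xyz":[0.1,-0.02,0],"roll":0},{"xyz":[0,0,0],"roll":0},{"xyz":[0,0,0],"roll":0}])

```text
time: 13.78
ee_pos: [0.578, 0.0847, -0.0087]
tcp_rot: [-3.141, -0.001, -0.181]
ft_force: [0.1, -0.5, 4.6]
width: 0.574
```

Emit:
apply_moves(rows=[{"xyz":[0.05,-0.01,0],"roll":0},{"xyz":[0,0,0],"roll":0},{"xyz":[0,0,0],"roll":0}])

```text
time: 14.03
ee_pos: [0.5783, 0.0846, -0.0087]
tcp_rot: [-3.142, -0.001, -0.181]
ft_force: [-0.7, 0.3, 5.7]
width: 0.575
```

Emit:
apply_moves(rows=[{"xyz":[0.05,-0.01,0],"roll":0},{"xyz":[0,0,0],"roll":0},{"xyz":[0,0,0],"roll":0}])

```text
time: 14.28
ee_pos: [0.5787, 0.0845, -0.0087]
tcp_rot: [-3.142, -0.0, -0.181]
ft_force: [-0.0, -0.3, 5.4]
width: 0.582
```

Emit:
apply_moves(rows=[{"xyz":[0.05,-0.01,0],"roll":0},{"xyz":[0,0,0],"roll":0},{"xyz":[0,0,0],"roll":0}])

```text
time: 14.53
ee_pos: [0.5792, 0.0844, -0.0087]
tcp_rot: [-3.142, -0.0, -0.181]
ft_force: [-1.1, 0.9, 5.6]
width: 0.577
```

Emit:
apply_moves(rows=[{"xyz":[0.05,-0.01,0],"roll":0},{"xyz":[0,0,0],"roll":0},{"xyz":[0,0,0],"roll":0}])

```text
time: 14.78
ee_pos: [0.5794, 0.0844, -0.0087]
tcp_rot: [-3.142, 0.0, -0.181]
ft_force: [-0.8, 0.0, 6.6]
width: 0.577
```

Emit:
apply_moves(rows=[{"xyz":[0.05,-0.01,0],"roll":0},{"xyz":[0,0,0],"roll":0},{"xyz":[0,0,0],"roll":0}])

```text
time: 15.03
ee_pos: [0.5794, 0.0844, -0.0088]
tcp_rot: [3.142, 0.001, -0.181]
ft_force: [-1.5, 1.0, 6.6]
width: 0.576
```

```bash
python3 snap.py wrist 8;python3 - <<'E'
from h import *
c,s=pickle.load(open("wrist8.pkl","rb"))
crop(c,170,130,440,240,2.9,"w8.png")
E
```

```text
{'time': 15.0333, 'ee_pos': array([ 0.5794,  0.0844, -0.0088]), 'tcp_rot': array([ 3.1416e+00,  1.2000e-03, -1.8140e-01]), 'ft_force': array([-1.5338,  0.9839,  6.5513]), 'wrist_torque': array([ 0.0384,  0.3676, -0.0599]), 'width': 0.575722235583819, 'joint_positions': array([-4.6200e-02,  7.5390e-01,  1.6669e+00,  2.0000e-04,  7.2200e-01,
        1.7058e+00])}
```

View pics/w8.png

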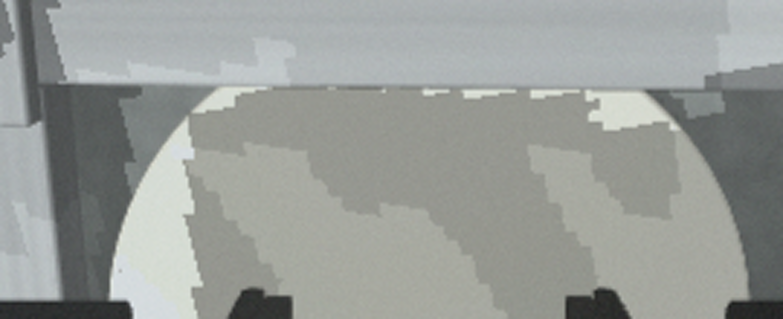

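The flat meets the bar: the TCP stalls and Fx is about −1.5 N. Next I slide along the bar to the stop.

Emit:
apply_moves(rows=[{"xyz":[0.05,0.0,0],"roll":0},{"xyz":[0.03,0.1,0],"roll":0},{"xyz":[0.02,0.1,0],"roll":0},{"xyz":[0.01,0.05,0],"roll":0},{"xyz":[0,0,0],"roll":0}])

```text
time: 15.5
ee_pos: [0.5798, 0.0868, -0.0089]
tcp_rot: [3.141, 0.003, -0.181]
ft_force: [-1.7, 0.4, 7.4]
width: 0.574
```

Emit:
apply_moves(rows=[{"xyz":[0.01,0.05,0],"roll":0},{"xyz":[0,0,0],"roll":0},{"xyz":[0,0,0],"roll":0}])

```text
time: 15.75
ee_pos: [0.5799, 0.0873, -0.0089]
tcp_rot: [3.141, 0.003, -0.181]
ft_force: [-2.1, -0.3, 6.7]
width: 0.578
```

Emit:
apply_moves(rows=[{"xyz":[0.01,0.05,0],"roll":0},{"xyz":[0,0,0],"roll":0},{"xyz":[0,0,0],"roll":0}])

```text
time: 16.0
ee_pos: [0.5799, 0.0878, -0.0089]
tcp_rot: [3.141, 0.003, -0.181]
ft_force: [-1.5, -0.9, 6.6]
width: 0.577
```

Emit:
apply_moves(rows=[{"xyz":[0.01,0.05,0],"roll":0},{"xyz":[0,0,0],"roll":0},{"xyz":[0,0,0],"roll":0}])

```text
time: 16.25
ee_pos: [0.5801, 0.0882, -0.0089]
tcp_rot: [3.141, 0.003, -0.181]
ft_force: [-2.7, -1.4, 5.9]
width: 0.578
```

Emit:
apply_moves(rows=[{"xyz":[0.01,0.05,0],"roll":0},{"xyz":[0,0,0],"roll":0},{"xyz":[0,0,0],"roll":0}])

```text
time: 16.5
ee_pos: [0.5801, 0.0888, -0.0089]
tcp_rot: [3.141, 0.003, -0.181]
ft_force: [-2.7, 0.0, 7.3]
width: 0.575
```

Emit:
apply_moves(rows=[{"xyz":[0.01,0.05,0],"roll":0},{"xyz":[0,0,0],"roll":0},{"xyz":[0,0,0],"roll":0}])

```text
time: 16.75
ee_pos: [0.5802, 0.0891, -0.0089]
tcp_rot: [3.141, 0.003, -0.181]
ft_force: [-2.1, -1.4, 6.7]
width: 0.574
```

Emit:
apply_moves(rows=[{"xyz":[0.01,0.05,0],"roll":0},{"xyz":[0,0,0],"roll":0},{"xyz":[0,0,0],"roll":0}])

```text
time: 17.0
ee_pos: [0.5803, 0.0892, -0.0089]
tcp_rot: [3.14, 0.003, -0.181]
ft_force: [-1.4, -2.3, 6.5]
width: 0.575
```

```bash
python3 snap.py wrist 9;python3 - <<'E'
from h import *
c,s=pickle.load(open("wrist9.pkl","rb"))
crop(c,170,130,440,240,2.9,"w9.png")
E
```

```text
{'time': 17.0, 'ee_pos': array([ 0.5803,  0.0892, -0.0089]), 'tcp_rot': array([ 3.1403e+00,  2.7000e-03, -1.8060e-01]), 'ft_force': array([-1.4273, -2.2736,  6.5272]), 'wrist_torque': array([-0.2089,  0.5916,  0.0292]), 'width': 0.5754474570394763, 'joint_positions': array([-3.7200e-02,  7.5580e-01,  1.6611e+00, -1.3000e-03,  7.2750e-01,
        1.7152e+00])}
```

View pics/w9.png

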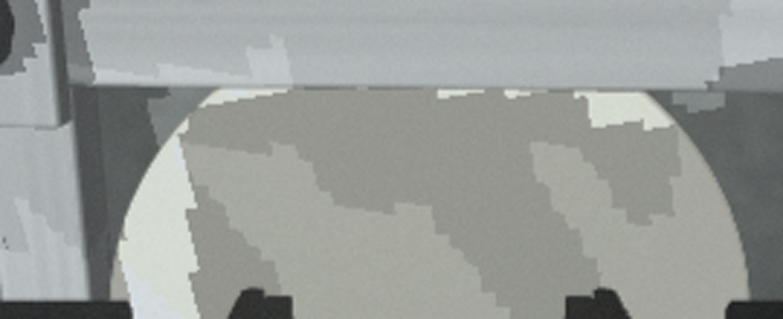

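Emit:
apply_moves(rows=[{"xyz":[0.03,0.05,0],"roll":0},{"xyz":[0,0,0],"roll":0},{"xyz":[0,0,0],"roll":0}])

```text
time: 17.3
ee_pos: [0.5803, 0.0893, -0.0089]
tcp_rot: [3.14, 0.003, -0.18]
ft_force: [-3.6, -3.9, 7.4]
width: 0.574
```

Emit:
apply_moves(rows=[{"xyz":[0.03,0.03,0],"roll":0},{"xyz":[0,0,0],"roll":0},{"xyz":[0,0,0],"roll":0}])

```text
time: 17.55
ee_pos: [0.5803, 0.0893, -0.0089]
tcp_rot: [3.139, 0.004, -0.18]
ft_force: [-3.3, -5.4, 7.8]
width: 0.578
```

Emit:
apply_moves(rows=[{"xyz":[-0.05,-0.07,0],"roll":0},{"xyz":[0,0,0],"roll":0},{"xyz":[0,0,0.05],"roll":0},{"xyz":[0,0,0.05],"roll":0},{"xyz":[0,0,0.05],"roll":0}])

```text
time: 17.97
ee_pos: [0.5811, 0.0897, -0.0079]
tcp_rot: [3.141, 0.001, -0.181]
ft_force: [-0.6, -0.2, -0.4]
width: 0.578
```

Emit:
apply_moves(rows=[{"xyz":[0,0,0.05],"roll":0},{"xyz":[0,0,0.1],"roll":0},{"xyz":[0,0,0.1],"roll":0},{"xyz":[0,0,0.2],"roll":0},{"xyz":[0,0,0.2],"roll":0}])

```text
time: 18.38
ee_pos: [0.5819, 0.09, -0.0011]
tcp_rot: [-3.142, 0.0, -0.181]
ft_force: [-1.2, 0.5, -0.5]
width: 0.578
```

```bash
python3 snap.py wrist 10;python3 - <<'E'
from h import *
c,s=pickle.load(open("wrist10.pkl","rb"))
crop(c,170,120,440,240,2.9,"w10.png")
E
```

```text
{'time': 18.3833, 'ee_pos': array([ 0.5819,  0.09  , -0.0011]), 'tcp_rot': array([-3.1415e+00,  1.0000e-04, -1.8110e-01]), 'ft_force': array([-1.2244,  0.4657, -0.5014]), 'wrist_torque': array([-0.0385,  0.2001,  0.028 ]), 'width': 0.5776963611747208, 'joint_positions': array([-3.6200e-02,  7.4360e-01,  1.6570e+00,  1.0000e-04,  7.4110e-01,
        1.7156e+00])}
```

View pics/w10.png

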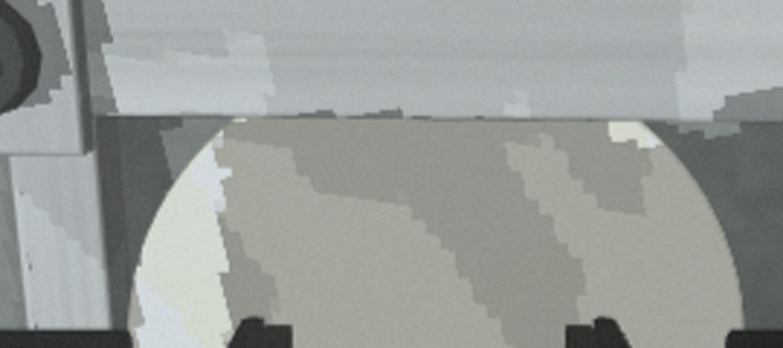

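Emit:
apply_moves(rows=[{"xyz":[0,0,1],"roll":0},{"xyz":[0,0,2],"roll":0},{"xyz":[0,0,2.5],"roll":0},{"xyz":[0,0,2.5],"roll":0},{"xyz":[0,0,2],"roll":0}])

```text
time: 18.85
ee_pos: [0.5824, 0.0899, 0.1014]
tcp_rot: [-3.141, -0.002, -0.181]
ft_force: [0.8, 0.7, -0.1]
width: 0.577
```

Emit:
apply_moves(rows=[{"xyz":[-1.5,0,1],"roll":0},{"xyz":[-2,0,0],"roll":0},{"xyz":[-1.5,0,0],"roll":0},{"xyz":[0,0,0],"roll":0},{"xyz":[0,0,0],"roll":0}])

```text
time: 19.27
ee_pos: [0.532, 0.09, 0.1097]
tcp_rot: [-3.141, -0.001, -0.181]
ft_force: [0.1, -0.7, -0.5]
width: 0.575
```

```bash
python3 snap.py wrist 11;python3 snap.py top 11
python3 - <<'E'
from h import *
c,s=pickle.load(open("wrist11.pkl","rb"))
crop(c,190,100,460,240,2.9,"w11.png")
E
```

```text
{'time': 19.2667, 'ee_pos': array([0.532 , 0.09  , 0.1097]), 'tcp_rot': array([-3.1413e+00, -1.2000e-03, -1.8120e-01]), 'ft_force': array([ 0.0529, -0.701 , -0.4754]), 'wrist_torque': array([-0.0148,  0.1469, -0.0354]), 'width': 0.5753155471418526, 'joint_positions': array([-3.9700e-02,  5.1910e-01,  1.7227e+00,  1.0000e-04,  8.9850e-01,
        1.7122e+00])}
{'time': 19.3167, 'ee_pos': array([0.5331, 0.0898, 0.1096]), 'tcp_rot': array([-3.1412e+00, -2.4000e-03, -1.8120e-01]), 'ft_force': array([-0.2945, -0.1928,  0.8385]), 'wrist_torque': array([ 0.0043,  0.1405, -0.0018]), 'width': 0.5769372361187601, 'joint_positions': array([-0.0399,  0.5201,  1.721 ,  0.    ,  0.8981,  1.7122])}
```

View pics/wrist11.png

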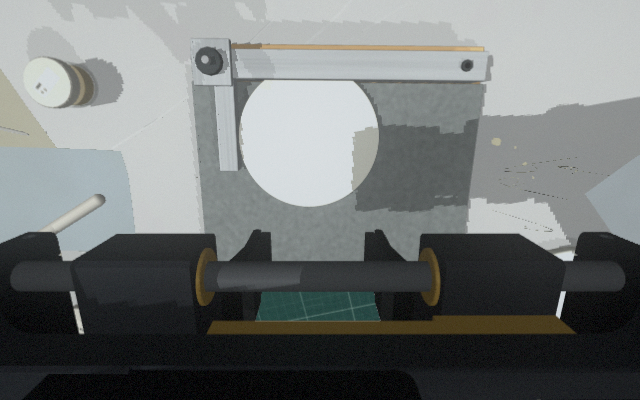

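View pics/w11.png

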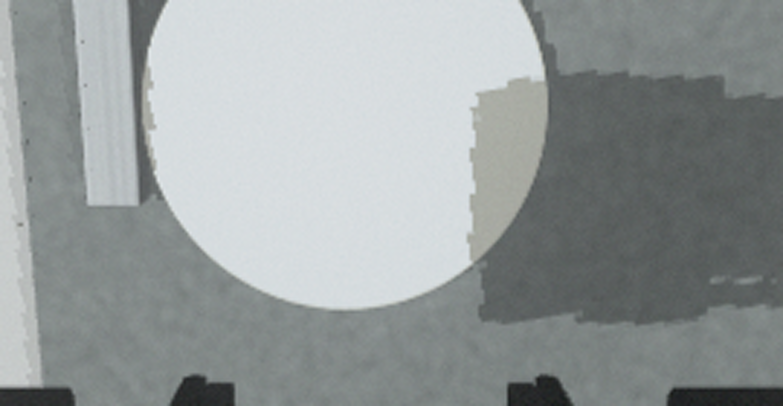

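Run:
```python
from h import *
c,s=pickle.load(open("wrist11.pkl","rb"))
crop(c,210,60,400,180,4.2,"w11b.png")
c2,_=pickle.load(open("top11.pkl","rb"));crop(c2,230,110,410,245,4.4,"t11.png")
```

```text
(no output)
```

View pics/w11b.png

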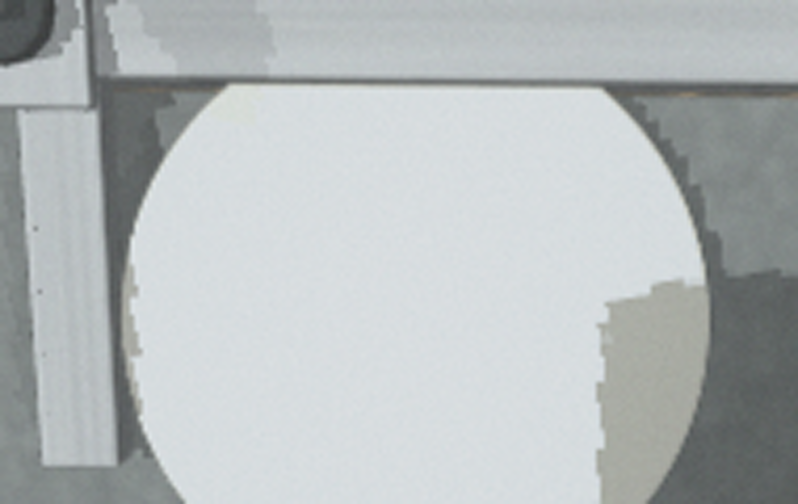

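View pics/t11.png

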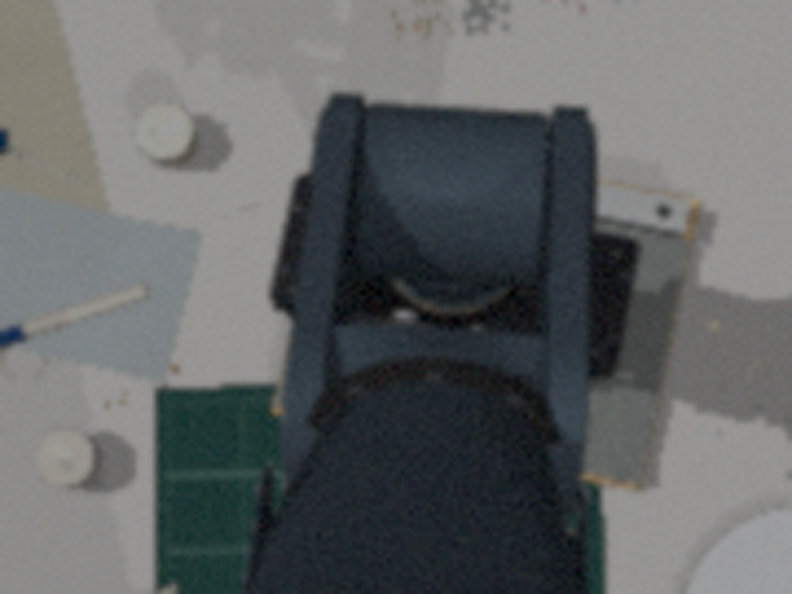

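Run:
```python
from h import *
c,s=pickle.load(open("wrist11.pkl","rb"))
g=c["pixels"].mean(2)
print(g[74:86,[268,285,300,315,330,345,350]].round(0).astype(int))
# subpixel edges per column
top=[];fl=[]
for x in range(268,352):
    col=g[70:90,x]; j=int(np.argmin(col[4:14]))+4  # dark face row
    mn=col[j]
    up=col[j-4:j-2].mean();dn=col[j+4:j+6].mean()
    h=(up+mn)/2;i=j
    while col[i]<h:i-=1
    t=i+(col[i]-h)/(col[i]-col[i+1])
    h=(dn+mn)/2;i=j
    while col[i]<h:i+=1
    f=i-(col[i]-h)/(col[i]-col[i-1])
    top.append((x,70+t));fl.append((x,70+f))
for z,a,n in((.034,top,"bar"),(.028,fl,"flat")):
    P=unproj(np.array(a),z,c,s)[:,:2];p=np.polyfit(P[:,1],P[:,0],1);print(n,np.degrees(np.arctan(p[0])),np.polyval(p,[.06,.13]), (P[:,0]-np.polyval(p,P[:,1])).std())
# long bar line
L=[]
for x in list(range(245,460)):
    col=g[70:90,x];d=np.diff(col[:14]);i=int(np.argmin(d));w=np.clip(-d[max(i-1,0):i+2],0,None);L.append((x,70+(w*(np.arange(max(i-1,0),i+2)+.5)).sum()/w.sum()))
P=unproj(np.array(L),.034,c,s)[:,:2];p=np.polyfit(P[:,1],P[:,0],1);r=P[:,0]-np.polyval(p,P[:,1]);k=abs(r)<2*r.std();p=np.polyfit(P[k,1],P[k,0],1);print("bar long",np.degrees(np.arctan(p[0])),np.polyval(p,[.06,.13]),r.std())
```

```text
[[184 196 198 195 194 193 192]
 [183 196 195 197 192 191 192]
 [179 196 197 195 191 190 190]
 [175 189 194 193 195 191 192]
 [128 152 162 167 174 176 176]
 [117 106 112 114 117 125 127]
 [202 193 180 174 155 147 138]
 [216 221 218 215 217 215 212]
 [216 220 219 220 218 218 217]
 [215 220 217 220 216 219 219]
 [215 220 219 219 219 218 219]
 [216 220 220 220 219 219 219]]
bar 10.873924293978071 [0.62596691 0.63941375] 7.675556614815762e-05
flat 11.017451306891292 [0.62509353 0.63872228] 5.5446401299707126e-05
bar long 10.932151668889649 [0.62592048 0.6394411 ] 8.345442315545132e-05
```

Run:
```python
from h import *
c,s=pickle.load(open("wrist11.pkl","rb"))
f=lambda u,z:unproj(np.array(u)/4.2+[210,60],z,c,s)[:,:2]
y=np.array([np.sin(np.radians(10.9)),np.cos(np.radians(10.9))])
print("stop top edge",f([[99,120],[117,460]],.034)@y,"rim",f([[122,300],[122,320],[122,340]],.028)@y, "right rim",f([[710,320],[710,340]],.028)@y)
```

```text
stop top edge [0.25579242 0.25587088] rim [0.25459679 0.25480547 0.25501585] right rim [0.13618923 0.13595753]
```

```bash
python3 -c "
from plant import robot
print(robot.get_state()['qvel'].round(3));print(robot.close_job())"
```

```text
[-0.002  0.011 -0.009 -0.001  0.001 -0.   ]
the job is handed in; nothing more can be done
None
```

I turned the small white disc about 177–178° with two light fingertips. I slid it along the bed until the flat met the bar and the rim met the stop, then eased the side push, lifted off, backed away and handed the job in at about 19 s.

**Forces:** I pressed with about 5–8 N. The largest side force I read at the end was about 6 N, below the 15 N limit for the ceramic.

**Contact:** The arm stalled against both the bar and the stop, and both were still pushing back just before I let go.

**Last picture:** It was taken after letting go. The flat is parallel to the bar within about 0.1°. The pictures still show about 0.8 mm between flat and bar and 0.3–1 mm between rim and stop. I took these as calibration error (good to about 2 mm), because the arm had felt contact at both faces.

**Bystanders:** The two pigment jars look unmoved. I did not check the cup in a final picture, but the arm never went near it.

**Disagreement:** The real fingertips sat about 35 mm above the reported TCP height, so I found the disc's surface by force and the side camera.

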